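# Lift the swinging cullet pot off its trunnion stand and set it on the scale

## Robot

A 7-joint arm with a two-finger parallel gripper is mounted at the origin on the work surface. World frame = base frame: x ahead of the robot, y to its left, z up, the work surface at z = 0. Lengths are in m, angles in rad, forces in N, time in s.
With the tool pointing down it reaches from about 0.425 to 0.875 m from the base axis. Payload 4.7 kg.
Tool frame: the origin (TCP) lies at the very end of the fingers, on their centre line; the grasp point (between the pads) lies 19 mm behind it; z points along the fingers, y is the direction in which the jaws open and shut (so a half turn about z gives the same grasp; the last joint's range is limited). The gripper opens to 87 mm and grips with 3 to 60 N. Pads are 19 mm wide; open, the fingers measure 117 mm over their backs; the gripper's body (75 mm by 190 mm) begins 51 mm behind the grasp point.
Start: joints at [-1.308, 0.321, -0.07, 1.45, 0.023, 1.371, -0.057], TCP at [0.16, 0.63, 0.223] pointing down, gripper open.
Joint ranges: [-2.86, 2.86], [-0.3, 2.09], [-1.38, 1.24], [0.06, 2.45], [-1.56, 4.7], [0.09, 2.05], [-2.69, 2.69]. Speed limits (rad/s): [2.57, 2.57, 3.14, 3.14, 3.14, 3.14, 3.14].

## Interface

Orientations are given as a rotation vector (axis times angle).
In Python, from bench import * gives the robot as it stands.
- The arm moves only by the shell command python3 -m jog 'ROWS' [OPENING] [FORCE]. ROWS is JSON, a list of rows, each a list of 4 numbers: the shift along the world's x, y, z in mm, then the turn about the world's z in rad. In form: [[x, y, z, twist], ...]. A call has exactly 8 rows; each row is the pose to reach, as a shift and turn from the pose commanded when the call began; what a row does not reach only later rows make up. A row lasts 1/8 s, in which the tool goes at most 62.5 mm and 10.7 degrees, less where a joint would pass 70% of its speed; a pose out of reach is approached as far as the arm can. A call with a gripper value outside its range is refused whole. OPENING is the opening, from -1 (shut) to 1 (fully open), set as the call begins (- or left out, the last holds). The fingers move at their own pace and stop on an object; FORCE is the grip in N (left out, the last holds). Time passes only in rows, so rows that repeat a pose let the fingers close, or fill a call up. It gives the time, the measured TCP pose, the force and the opening at its end, in the units of the state.
- get_state(): the state, without advancing time (a new reading comes with each control period).
- get_image(name): name is "scene" or "side" or "wrist"; returns a dict with "image" (420x560x3 uint8, red, green, blue), "fx", "fy", "cx", "cy" (pixels), "D" ([k1, k2, p1, p2, k3] as OpenCV has them; the pictures are not rectified), "position" and "rotation" of the camera in the world; the wrist camera has in their place "tool_from_camera" (4x4, takes a point from camera to tool coordinates, whose origin is the TCP and whose axes are the flange's). Camera axes: x right, y down, z forward; pixel columns grow to the right and rows downward; lengths in m; the calibration is good to about 2 mm. A picture is of the moment at which its call begins: read the wrist's pose just before it. There is no depth.
- close_job(): hands the job in, once; it reports no verdict.
The state is a dict: "time": time; "joint_positions": joint angles; "qd": joint speeds; "joint_torque": joint torques, N m; "position": TCP position; "tool_rot": TCP orientation; "ft_force": force on the tool from outside, world axes, zero at the start; "torque": the same for the moment, N m; "grip_width": opening from 0.0 (shut) to 1.0 (fully open).
Only numpy, scipy, OpenCV 4.12 (cv2) and the standard library are available. Lean on these libraries where they do the work, as an engineer would, in place of code of your own. Each camera call takes 0.05 s, during which the arm holds its last target. There are 200 camera calls.

## Task

Two steel containers hang by their side pins in open-topped stands on the glassblower's bench. Take the round pot by its handle, lift it straight up until its pins are well clear of the notches, without letting it swing, tip or catch on the stand, and set it down gently and upright on the middle of the scale's round plate, then let go. Leave the square basket hanging where it is.

Things in the scene. Friction and masses are not known exactly. Their poses are not given: they have to be found in the camera images.
- pot: Round empty steel pot, 0.4-0.6 kg, 90 mm across, 95 deep. Origin: centre of its underside; z up. Swings freely on side pins (10 mm thick, along its y, ends at y = +-88), 82 mm above the origin; centre of mass below them. Rigid flat handle bar across the mouth along y: 10 mm thick in x, 18 high, 96 long, middle 130 mm above the origin, 26 mm over the rim: grip from above, fingers closing along x.
- pot_stand: Dark steel stand carrying the pot, fixed: base 110 x 190 x 12 mm, uprights at y = +-74 mm (36 x 12 mm), each with a notch open at the top, 15 mm wide at its floor, 29 at its mouth. Origin: underside centre, on the bench; z up, y along the pins. Notch floors at 117 mm, tops at 139 mm: the pins are free after 27 mm of straight lift. The pot's origin hangs 40 mm above the stand's.
- basket: The square steel basket, 88 x 88 mm and 60 mm deep, hanging by the same pins and handle in another, equal stand; it stays where it is. Origin: centre of its underside, z up; its pins lie 52 mm and its handle's middle 100 mm above the origin.
- scale: The low bench scale, fixed: grey housing 170 x 150 mm with a round flat aluminium plate 136 mm across on top. Origin: centre of the housing's underside, on the bench, z up; the plate is centred over the origin, its flat top 48 mm above it.
Not all that is in view belongs to the job. Leave any orange look-alike of the pot alone. Leave any red look-alike of the pot_stand alone.

How it is judged:
On the way:
1. the pot is lifted straight up, plumb, until its pins are clear of the notches of its stand (z of pot in the frame of pot_stand above 0.07 m and horizontal distance between pot and pot_stand below 0.035 m and angle between pot's own z axis and vertical below 0.25 rad), for 0.05 s.
At the end, for the whole second after the job is handed in: the round pot stands upright (within 5 degrees) and at rest on the scale's plate, its centre within 22 mm of the plate's centre, released, and the square basket still hangs within 20 mm of where it was (horizontal distance between pot and scale below 0.022 m and z of pot in the frame of scale between 0.044 and 0.052 m and angle between pot's own z axis and vertical below 0.08 rad and linear speed of pot below 0.02 m/s and distance of basket from where it was at the start of the episode below 0.02 m); the robot touches nothing.
It fails at once if the pot tips or swings more than 23 degrees (angle between pot's own z axis and vertical above 0.4 rad).
It fails at once if the pot catches hard on its stand (over 80 N) (contact force between pot and pot_stand above 80 N).
It fails at once if the pot is dropped or slammed on the scale (arrives faster than 0.35 m/s) (z of pot in the frame of scale below 0.08 m and horizontal distance between pot and scale below 0.08 m and linear speed of pot above 0.35 m/s).
It fails at once if the square basket is dislodged (moved over 30 mm) (distance of basket from where it was at the start of the episode above 0.03 m).
It also fails if it takes over 45 s, if anything falls off the work surface, if the arm or the gripper's body presses on something with over 40 N, if the wrist force passes 120 N, or if a joint passes its speed limit or range.

## Working session

There is one attempt and no reset: what is moved stays moved. The work goes in short steps, Python scripts to look and compute and a shell command to move; the robot and the scene stay as the last step left them, time stands still between calls to the robot, and variables do not carry over. Pictures are saved under pics/ and viewed, about 8 in all and at most 12, crops included, and the job is handed in when it is done.

```bash
mkdir -p pics; cat > h.py <<'E'
from bench import *
import numpy as np, cv2
from scipy.spatial.transform import Rotation as R
def ray(im,uv,T=None):
    K=np.array([[im["fx"],0,im["cx"]],[0,im["fy"],im["cy"]],[0,0,1]])
    n=cv2.undistortPoints(np.array([[uv]],float),K,np.array(im["D"]))[0,0]
    d=np.array([n[0],n[1],1.])
    if T is None: p,Rm=np.array(im["position"]),np.array(im["rotation"])
    else: p,Rm=T[:3,3],T[:3,:3]
    if Rm.shape!=(3,3): Rm=R.from_rotvec(Rm).as_matrix()
    return p,Rm@d
def atz(im,uv,z,T=None):
    p,d=ray(im,uv,T); return p+d*(z-p[2])/d[2]
def wristT(s,im):
    T=np.eye(4);T[:3,:3]=R.from_rotvec(s["tool_rot"]).as_matrix();T[:3,3]=s["position"];return T@np.array(im["tool_from_camera"])
E
python3 - <<'E'
from h import *
import pickle
s=get_state();print(s["time"],s["position"],s["tool_rot"])
d={}
for n in("scene","side"):
    d[n]=get_image(n);cv2.imwrite(f"pics/{n}0.png",cv2.resize(d[n]["image"][:,:,::-1],(800,600)))
    print(n,np.round(d[n]["position"],3),np.round(d[n]["rotation"],3).tolist())
pickle.dump(d,open("d.pkl","wb"))
E
```

```text
0.0 [0.15997416 0.62942971 0.22142633] [-3.89691670e-01 -3.11720229e+00  3.05771323e-03]
scene [ 1.06  -0.204  1.152] [-2.088, -1.696, 0.483]
side [-0.301 -0.782  0.652] [-1.974, 0.821, -0.457]
```

View pics/scene0.png

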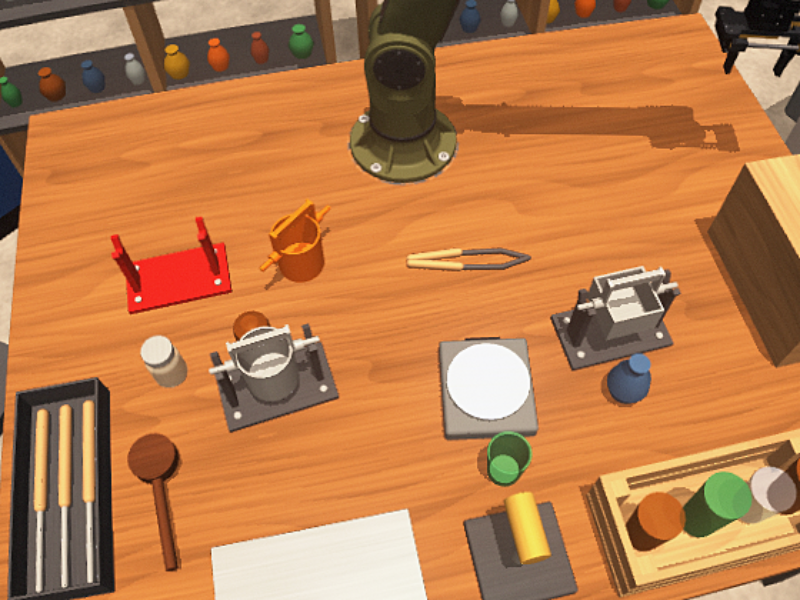

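View pics/side0.png

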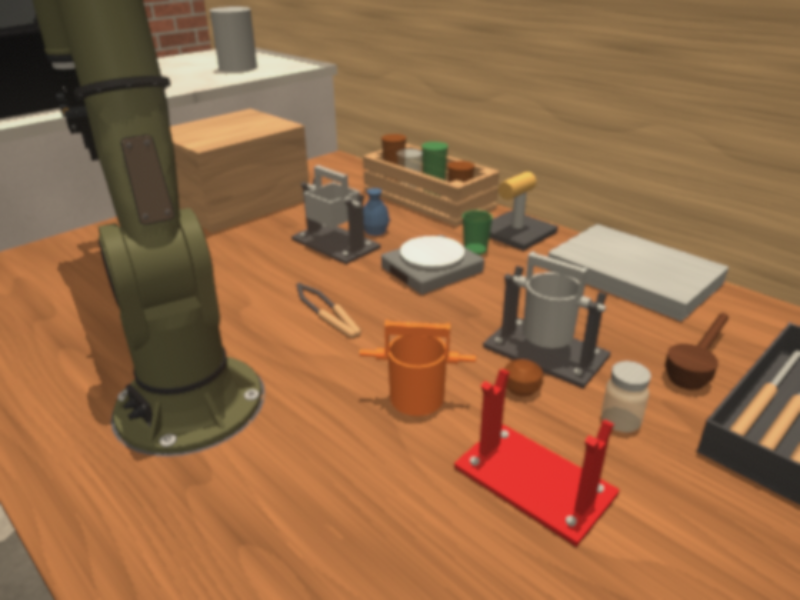

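Scene view: the pot's stand is at about (275,375), the scale's plate at (488,382), and the basket at (620,310). The orange and red decoys are at upper left. I'll enlarge the pot and the scale.

```bash
python3 - <<'E'
import pickle,cv2,numpy as np
d=pickle.load(open("d.pkl","rb"))
im=d["scene"]["image"][:,:,::-1]
c=cv2.resize(im[215:305,140:250],None,fx=7,fy=6.6666,interpolation=cv2.INTER_CUBIC)
cv2.imwrite("pics/c1.png",c)
from h import *
m=d["scene"]
for uv in [(214,371),(318,344)]: print("pin",atz(m,np.array(uv)*.7,.122))
for uv in [(230,355),(290,333)]: print("handle",atz(m,np.array(uv)*.7,.179))
g=im.min(axis=2); x0,y0=300,230
_,lab,st,ce=cv2.connectedComponentsWithStats((g>200).astype('uint8'))
for i in range(1,len(st)):
    if st[i,4]>300: print(st[i],ce[i])
l=lab[int(382*.7),int(488*.7)];ys,xs=np.nonzero(lab==l)
P=np.array([atz(m,(x,y),.048) for x,y in zip(xs,ys)]);print("plate",P.mean(0),np.ptp(P,axis=0))
E
```

```text
pin [ 0.51425646 -0.40016543  0.122     ]
pin [ 0.5008832  -0.23494305  0.122     ]
handle [ 0.52305369 -0.36377879  0.179     ]
handle [ 0.50473724 -0.27167221  0.179     ]
[ 99 236  21  18 302] [108.95364238 244.4205298 ]
[ 313  240   58   54 2422] [341.43765483 266.36333609]
[ 148  357  151   63 7195] [226.96900625 394.18526755]
plate [0.58459493 0.02409284 0.048     ] [1.35132751e-01 1.35182498e-01 4.44089210e-16]
```

View pics/c1.png

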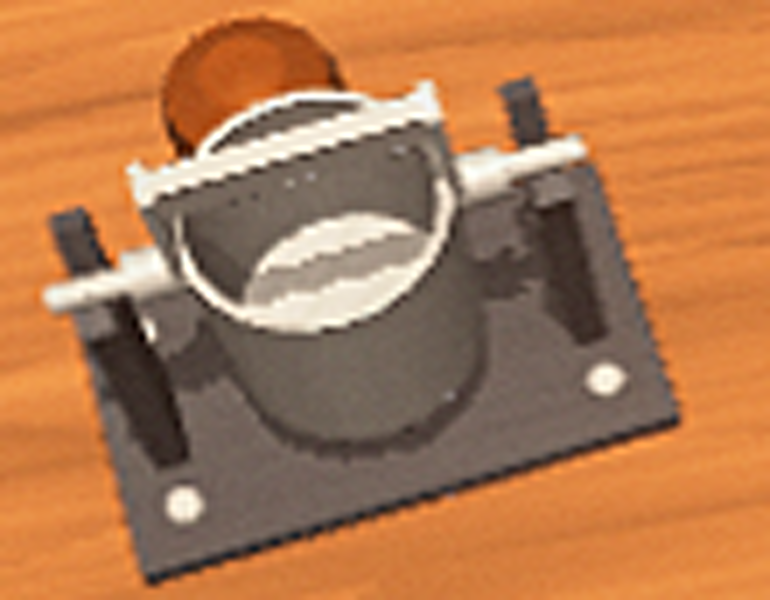

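Plate centre comes out at about (0.585, 0.024). The pot is near (0.507, -0.318) with a yaw of about 0.1. I'll set out along an arc to stay within reach.

```bash
python3 -m jog '[[25,-15,50,-0.15],[65,-40,85,-0.3],[115,-75,110,-0.45],[165,-110,110,-0.6],[215,-145,110,-0.75],[255,-190,110,-0.9],[295,-235,110,-1.05],[325,-290,110,-1.2]]' 1
python3 -m jog '[[20,-55,0,0],[40,-110,0,0],[55,-165,0,0],[65,-220,0,0],[65,-280,0,0],[60,-340,0,0],[50,-400,0,0],[40,-460,0,0]]'
python3 -m jog '[[-5,-55,0,0],[-10,-110,0,0],[-15,-160,0,0],[-20,-190,0,0],[-20,-197,0,0],[-20,-197,0,0],[-20,-197,0,0],[-20,-197,0,0]]'
python3 - <<'E'
from h import *
import pickle
s=get_state();im=get_image("wrist");pickle.dump((s,im),open("w1.pkl","wb"))
print(s["time"],s["position"],s["tool_rot"],s["ft_force"]); T=wristT(s,im);print(np.round(T,3))
cv2.imwrite("pics/w1.png",cv2.resize(im["image"][:,:,::-1],(800,600)))
E
```

```text
time: 1.1
position: [0.4861, 0.3386, 0.3317]
tool_rot: [2.087, 2.348, -0.001]
ft_force: [0.5, 0.1, 0.2]
grip_width: 0.998
time: 2.1
position: [0.5242, -0.1217, 0.3322]
tool_rot: [-2.081, -2.353, -0.0]
ft_force: [0.1, 0.1, -0.4]
grip_width: 0.997
time: 3.1
position: [0.5058, -0.3153, 0.3326]
tool_rot: [-2.079, -2.355, -0.001]
ft_force: [0.5, -1.1, 0.2]
grip_width: 1.0
3.1 [ 0.50577556 -0.31527799  0.33261823] [-2.07864852e+00 -2.35545660e+00 -1.20135371e-03] [ 0.52198027 -1.09285639  0.20481893]
[[ 0.992  0.12   0.038  0.496]
 [ 0.126 -0.948 -0.293 -0.235]
 [ 0.001  0.296 -0.955  0.496]
 [ 0.     0.     0.     1.   ]]
```

View pics/w1.png

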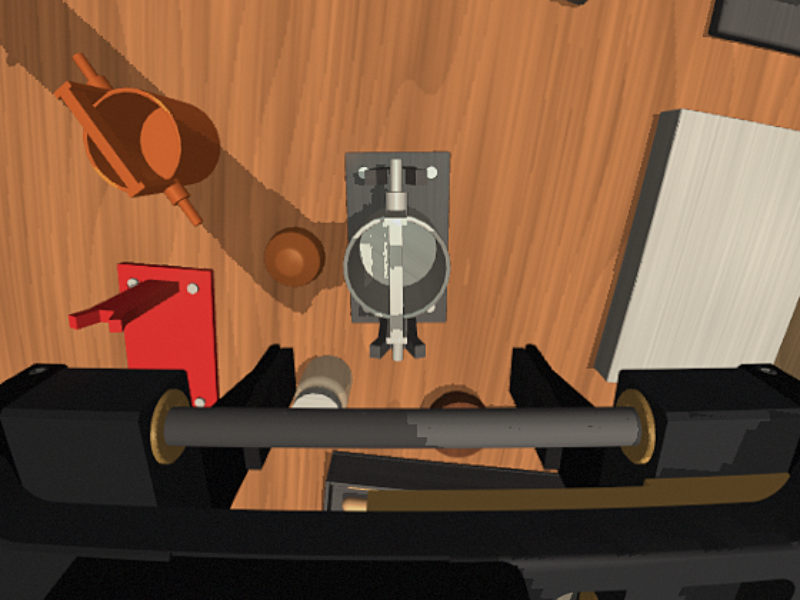

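Wrist view: the handle runs vertically at column ~396, from row 220 to 345, with pin ends at (396,160) and (398,358). It looks well aligned with the jaws.

```bash
python3 - <<'E'
from h import *
import pickle
s,im=pickle.load(open("w1.pkl","rb"));T=wristT(s,im)
a=[atz(im,np.array(p)*.7,.122,T) for p in[(396,160),(398,359)]]
b=[atz(im,np.array(p)*.7,.179,T) for p in[(396,219),(397,345)]]
for q in(a,b):
    v=q[0]-q[1];print(np.round(q,4).tolist(),"mid",(q[0]+q[1])/2,np.linalg.norm(v),"yaw",np.arctan2(-v[0],v[1]))
M=R.from_rotvec(s["tool_rot"]).as_matrix();print("tool y yaw",np.arctan2(*-M[1::-1,1]))
m=pickle.load(open("d.pkl","rb"))["scene"]
a=[atz(m,(u/7+140-.4,v/6.667+215-.4),.122) for u,v in[(48,298),(583,150)]]
b=[atz(m,(u/7+140-.4,v/6.667+215-.4),.179) for u,v in[(140,180),(432,100)]]
for q in(a,b):print((q[0]+q[1])/2,np.linalg.norm(q[1]-q[0]),"yaw",np.arctan2(-(q[1]-q[0])[0],(q[1]-q[0])[1]))
E
```

```text
[[0.4919, -0.2381, 0.122], [0.5151, -0.4125, 0.122]] mid [ 0.50352191 -0.32528427  0.122     ] 0.17588192408140207 yaw 0.13249334272343985
[[0.4975, -0.2778, 0.179], [0.51, -0.3738, 0.179]] mid [ 0.50374236 -0.32577221  0.179     ] 0.09683789790664778 yaw 0.12991966973904323
tool y yaw -3.0169005235404973
[ 0.50172924 -0.32019093  0.122     ] 0.17565728119367324 yaw 0.11429759419820172
[ 0.50072213 -0.31971686  0.179     ] 0.09174611626024455 yaw 0.11450671463903073
```

```bash
python3 -m jog '[[-2,-4,-30,0],[-2,-7,-75,0],[-2,-8,-120,0],[-2,-8,-150,0],[-2,-8,-168,0],[-2,-8,-179,0],[-2,-8,-179,0],[-2,-8,-179,0]]' 0
python3 -m jog '[[0,0,0,0],[0,0,0,0],[0,0,0,0],[0,0,0,0],[0,0,0,0],[0,0,0,0],[0,0,0,0],[0,0,0,0]]' -0.5
python3 - <<'E'
from h import *
im=get_image("wrist")
cv2.imwrite("pics/w2.png",cv2.resize(im["image"][:,:,::-1],(800,600)))
E
```

```text
time: 4.15
position: [0.5037, -0.3254, 0.1547]
tool_rot: [2.081, 2.351, 0.001]
ft_force: [-0.1, -1.1, 0.4]
grip_width: 0.496
time: 5.15
position: [0.503, -0.3249, 0.1536]
tool_rot: [2.082, 2.353, -0.0]
ft_force: [0.5, 0.1, -0.4]
grip_width: 0.249
```

View pics/w2.png

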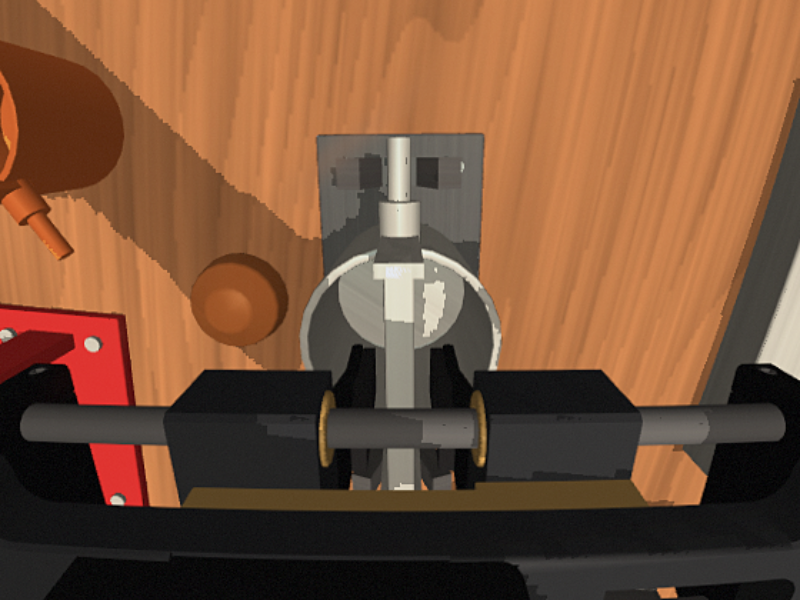

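The handle (column 400) is centred between the fingers (about 375 and 430). I'll close gently, then firm the grip.

```bash
python3 -m jog '[[0,0,0,0],[0,0,0,0],[0,0,0,0],[0,0,0,0],[0,0,0,0],[0,0,0,0],[0,0,0,0],[0,0,0,0]]' -1 8
python3 -m jog '[[0,0,0,0],[0,0,0,0],[0,0,0,0],[0,0,0,0],[0,0,2,0],[0,0,4,0],[0,0,6,0],[0,0,6,0]]' -1 45
```

```text
time: 6.2
position: [0.5028, -0.3249, 0.1536]
tool_rot: [-2.082, -2.352, 0.0]
ft_force: [-1.3, 0.4, 1.2]
grip_width: 0.114
time: 7.2
position: [0.5032, -0.3248, 0.1596]
tool_rot: [2.081, 2.353, 0.0]
ft_force: [-0.3, -0.1, -3.6]
grip_width: 0.109
```

```bash
python3 -m jog '[[0,0,6,0],[0,0,14,0],[0,0,22,0],[0,0,30,0],[0,0,40,0],[0,0,50,0],[0,0,58,0],[0,0,60,0]]'
python3 -m jog '[[0,0,5,0],[0,0,12,0],[0,0,20,0],[0,0,30,0],[0,0,38,0],[0,0,42,0],[0,0,45,0],[0,0,45,0]]'
python3 - <<'E'
from h import *
im=get_image("side")
a=cv2.resize(im["image"][100:340,250:530,::-1],(800,600),interpolation=cv2.INTER_CUBIC)
cv2.imwrite("pics/s2.png",a)
E
```

```text
time: 8.2
position: [0.5033, -0.3251, 0.2204]
tool_rot: [2.081, 2.352, 0.001]
ft_force: [0.5, 0.5, -5.2]
grip_width: 0.111
time: 9.2
position: [0.503, -0.3249, 0.2646]
tool_rot: [2.082, 2.353, 0.0]
ft_force: [0.3, -0.3, -4.7]
grip_width: 0.111
```

View pics/s2.png

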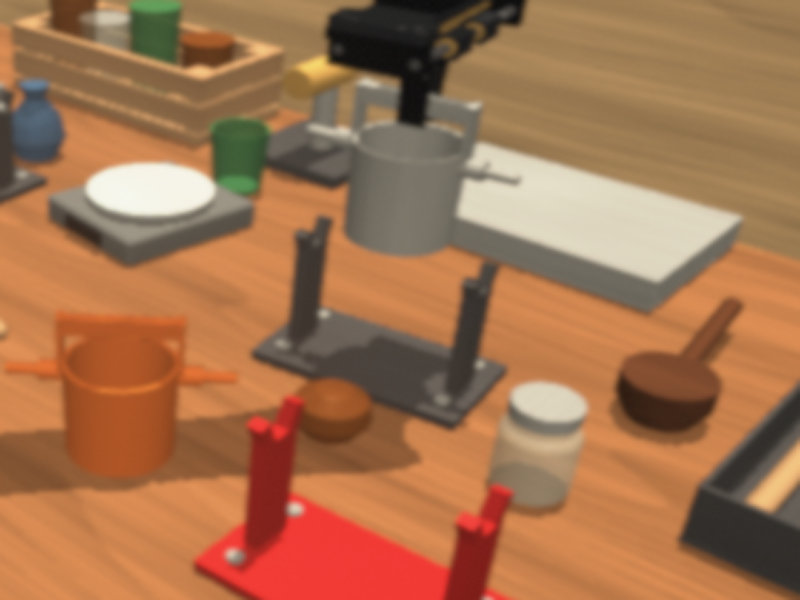

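The pot hangs plumb and is clear of its stand (bottom about 12 mm over the uprights). I'll raise it a bit more and carry it smoothly to above the scale.

```bash
python3 -m jog '[[0,0,8,0],[0,3,18,0],[1,10,25,0],[4,22,30,0],[8,40,30,0],[13,62,30,0],[19,87,30,0],[26,113,30,0]]'
python3 -m jog '[[7,27,0,0],[14,54,0,0],[21,81,0,0],[28,108,0,0],[35,135,0,0],[41,160,0,0],[46,183,0,0],[50,203,0,0]]'
python3 -m jog '[[2,14,0,0],[4,23,0,0],[5,29,0,0],[6,32,0,0],[6,32,0,0],[6,32,0,0],[6,32,0,0],[6,32,0,0]]'
python3 - <<'E'
from h import *
import pickle
s=get_state();d={n:get_image(n) for n in("scene","wrist","side")};pickle.dump((s,d),open("d2.pkl","wb"));print(s["time"],s["position"])
a=cv2.resize(d["wrist"]["image"][:,:,::-1],(400,300))
c=d["scene"]["image"][170:330,240:450,::-1]
c=cv2.resize(c,(800,600),interpolation=cv2.INTER_CUBIC)
cv2.imwrite("pics/sc3.png",c)
cv2.imwrite("pics/w3.png",cv2.resize(d["wrist"]["image"][:,:,::-1],(800,600)))
E
```

```text
time: 10.25
position: [0.5293, -0.21, 0.2948]
tool_rot: [-2.081, -2.353, -0.001]
ft_force: [0.3, -0.1, -5.0]
grip_width: 0.108
time: 11.25
position: [0.579, -0.0067, 0.2947]
tool_rot: [-2.08, -2.354, -0.0]
ft_force: [0.1, 0.2, -5.0]
grip_width: 0.113
time: 12.25
position: [0.585, 0.0229, 0.2946]
tool_rot: [2.082, 2.352, 0.0]
ft_force: [0.2, -0.5, -5.2]
grip_width: 0.112
12.25 [0.58497415 0.02292013 0.29459924]
```

View pics/w3.png

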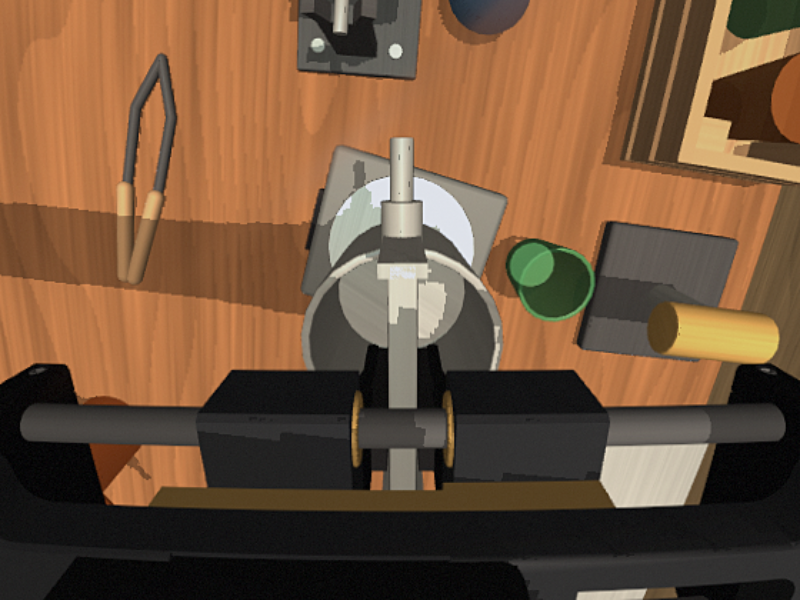

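In the wrist view the far pin end is at (401,138) and the handle end at (403,266). The plate behind the pot spans columns 328–475, with its top at row 175. From these I'll get the pot-to-tool offset and recheck the plate.

```bash
python3 - <<'E'
from h import *
import pickle
from scipy.optimize import least_squares
s,d=pickle.load(open("d2.pkl","rb"));im=d["wrist"];T=wristT(s,im);t=s["position"];z0=t[2]-.1136
u=np.array([-np.sin(.128),np.cos(.128)])
for p,h,L in(((401,138),.082,.088),((403,264),.139,.048)):
    print("pot centre",atz(im,np.array(p)*.7,z0+h,T)[:2]-u*L-t[:2], "rel TCP")
P=np.array([atz(im,np.array(p)*.7,.048,T)[:2] for p in((328,238),(475,237),(401,174),(345,203),(455,202))])
f=least_squares(lambda c:np.hypot(*(P-c).T)-.068,[.585,.02]);print("plate",f.x,f.fun)
E
```

```text
pot centre [0.00060724 0.00028553] rel TCP
pot centre [1.14681209e-03 2.17072658e-05] rel TCP
plate [0.58532487 0.01950658] [ 0.00095167  0.00168832  0.00128059 -0.00081044 -0.00180839]
```

View pics/sc3.png

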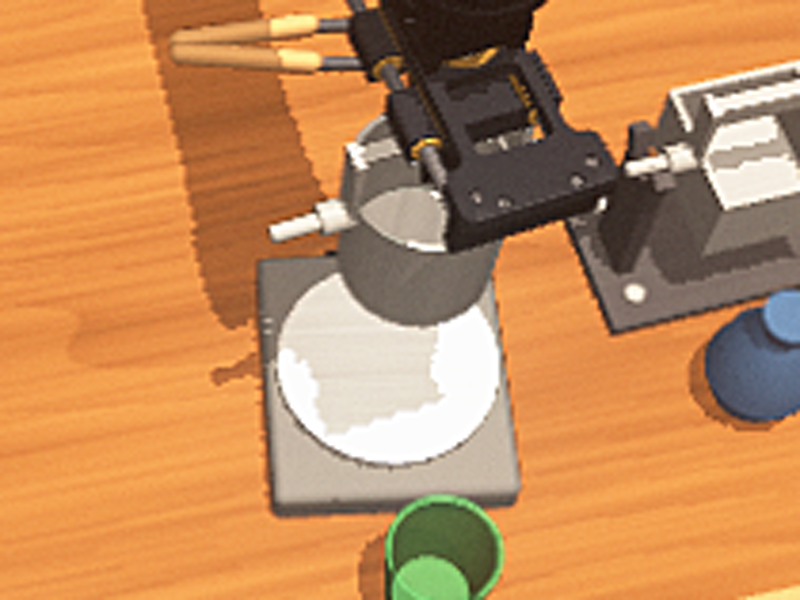

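The pot is centred under the TCP and over the plate to within a few mm, so I'll lower it, creeping at the end.

```bash
python3 -m jog '[[0,0,-10,0],[0,-1,-28,0],[0,-1,-50,0],[0,-1,-74,0],[0,-1,-96,0],[0,-1,-112,0],[0,-1,-122,0],[0,-1,-126,0]]'
python3 -m jog '[[0,0,0,0],[0,0,-1,0],[0,0,-2,0],[0,0,-3,0],[0,0,-4,0],[0,0,-4,0],[0,0,-4,0],[0,0,-4,0]]'
```

```text
time: 13.4
position: [0.5849, 0.0221, 0.168]
tool_rot: [-2.082, -2.353, 0.001]
ft_force: [0.3, 0.3, -4.6]
grip_width: 0.111
time: 14.4
position: [0.5851, 0.0221, 0.1646]
tool_rot: [2.082, 2.353, 0.0]
ft_force: [-0.5, 0.4, -4.9]
grip_width: 0.114
```

```bash
python3 -m jog '[[0,0,-0.5,0],[0,0,-1,0],[0,0,-1.5,0],[0,0,-2,0],[0,0,-2.5,0],[0,0,-2.5,0],[0,0,-2.5,0],[0,0,-2.5,0]]'
python3 -m jog '[[0,0,-0.3,0],[0,0,-0.6,0],[0,0,-0.9,0],[0,0,-1,0],[0,0,-1,0],[0,0,-1,0],[0,0,-1,0],[0,0,-1,0]]'
```

```text
time: 15.4
position: [0.5851, 0.0222, 0.1621]
tool_rot: [2.082, 2.353, 0.0]
ft_force: [0.7, -0.1, -5.7]
grip_width: 0.109
time: 16.4
position: [0.5853, 0.0221, 0.1619]
tool_rot: [2.082, 2.352, 0.001]
ft_force: [-3.4, -0.2, 5.3]
grip_width: 0.111
```

Contact: the vertical force went from -5 N to +5 N at the expected height. I'll ease the grip, open, and back straight up.

```bash
python3 -m jog '[[0,0,0.3,0],[0,0,0.5,0],[0,0,0.5,0],[0,0,0.5,0],[0,0,0.5,0],[0,0,0.5,0],[0,0,0.5,0],[0,0,0.5,0]]' -1 4
python3 -m jog '[[0,0,0,0],[0,0,0,0],[0,0,0,0],[0,0,0,0],[0,0,0,0],[0,0,0,0],[0,0,0,0],[0,0,0,0]]' -0.3
python3 -m jog '[[0,0,8,0],[0,0,20,0],[0,0,40,0],[0,0,65,0],[0,0,90,0],[0,0,115,0],[0,0,130,0],[0,0,130,0]]'
python3 - <<'E'
from h import *
import pickle
s=get_state();d={n:get_image(n) for n in("scene","wrist","side")};pickle.dump((s,d),open("d3.pkl","wb"));print(s["time"],s["position"],s["ft_force"])
cv2.imwrite("pics/w4.png",cv2.resize(d["wrist"]["image"][:,:,::-1],(800,600)))
cv2.imwrite("pics/s4.png",cv2.resize(d["side"]["image"][90:300,150:430,::-1],(800,600),interpolation=cv2.INTER_CUBIC))
E
```

```text
time: 17.4
position: [0.585, 0.0221, 0.1618]
tool_rot: [2.082, 2.353, 0.0]
ft_force: [-3.2, -0.6, 6.1]
grip_width: 0.116
time: 18.4
position: [0.585, 0.0221, 0.1616]
tool_rot: [2.082, 2.353, 0.0]
ft_force: [-0.4, -0.5, -0.1]
grip_width: 0.351
time: 19.4
position: [0.5857, 0.0221, 0.293]
tool_rot: [2.081, 2.352, 0.003]
ft_force: [-0.1, 0.1, -0.3]
grip_width: 0.352
19.4 [0.58565122 0.02206361 0.29295371] [-0.11973033  0.14538652 -0.28656781]
```

View pics/w4.png

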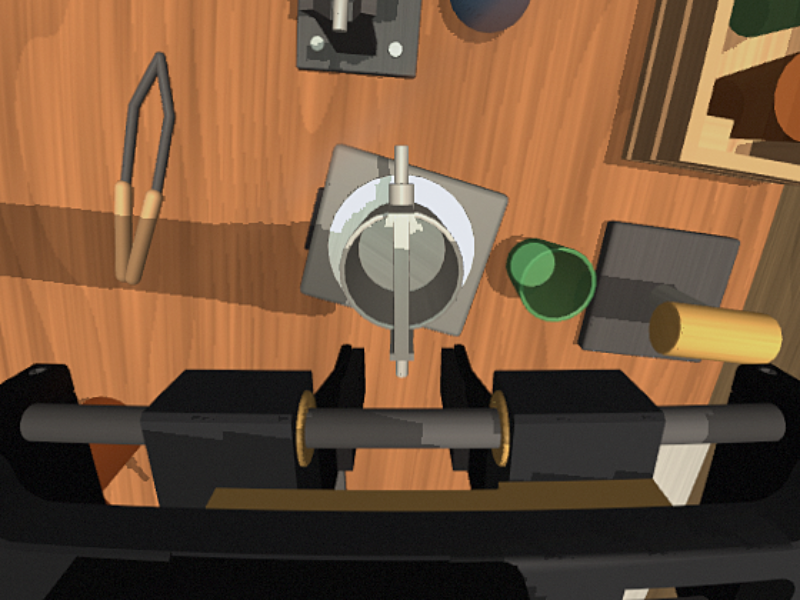

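View pics/s4.png

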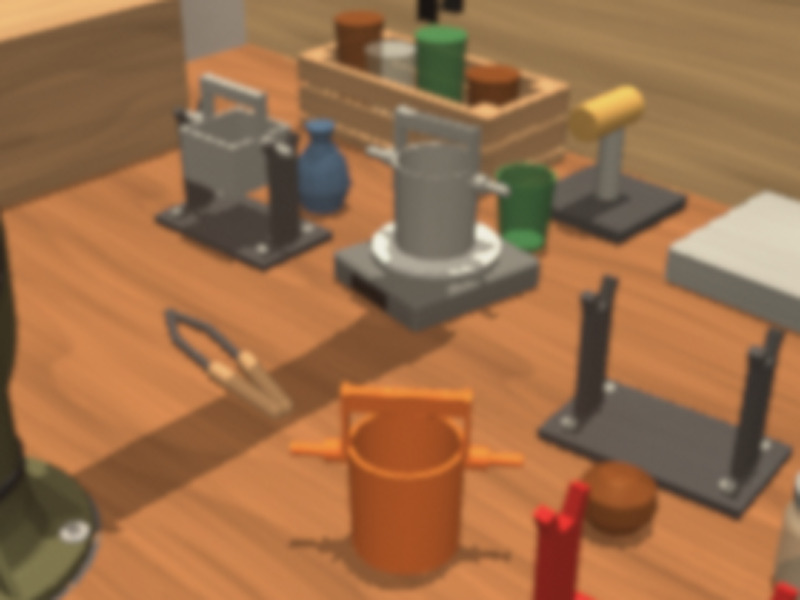

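The pot stands upright and centred on the plate, with pin ends at (401,148) and (401,375) in the wrist view. The basket still hangs in its stand, and the gripper is clear.

```bash
python3 - <<'E'
from h import *
import pickle
s,d=pickle.load(open("d3.pkl","rb"));im=d["wrist"];T=wristT(s,im)
q=[atz(im,np.array(p)*.7,.13,T) for p in((401,147),(402,375))];print("pot",(q[0]+q[1])/2,np.linalg.norm(q[0]-q[1]))
print(close_job())
E
```

```text
pot [0.5864848  0.02117283 0.13      ] 0.1766128178020634
the job is handed in; nothing more can be done
None
```

The round pot is standing upright on the scale's plate, released, and the job is handed in after about 19.5 s on the robot's clock. I gripped the pot by its handle, lifted it 111 mm straight up, carried it over and lowered it until it touched. I then let go and backed straight up.

**Last checks:**
- **Pot position:** its centre measured (0.586, 0.021). The plate's centre is (0.585, 0.020 to 0.024), so they are about 3 mm apart against the 22 mm allowed. The pot looked upright in the side and wrist pictures.
- **Basket:** it still hung in its stand in the last picture. I judged this by eye and did not measure it.
- **Robot:** the gripper was 130 mm above the release height, and the force on the tool was about 0 N.

**Disagreements:**
- **Pot, before the grasp:** the scene and wrist cameras differed by about 5 mm along the handle, and I went by the wrist view. The pot then measured within about 1 mm of the tool's centre.
- **Plate:** the two views differed by about 4.5 mm in y, well within tolerance.

No check failed.

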